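# Push the notions tray home under the clear riser

### The arm

A 7-joint arm with a two-finger parallel gripper is mounted at the origin on the work surface. World frame = base frame: x ahead of the robot, y to its left, z up, the work surface at z = 0. Lengths are in m, angles in rad, forces in N, time in s.
With the tool pointing down it reaches from about 0.425 to 0.925 m from the base axis. Payload 6.8 kg.
Tool frame: the origin (TCP) lies on the front face of the gripper's body, between the roots of the fingers; the fingertips stand 73 mm ahead of it and the grasp point (between the pads) lies 54 mm ahead of it (env.nose_length is the distance from the TCP to the fingertips, in m); z points along the fingers, y is the line along which they close (so a half turn about z gives the same grasp; the last joint's range is limited). The gripper opens to 85 mm and grips with 20 to 120 N. Pads are 22 mm wide; open, the fingers measure 114 mm over their backs; the gripper's body (76 mm by 85 mm) begins 54 mm behind the grasp point. The pads swing forward as they close: fully open they stand 13 mm farther back than shut.
Start: joints at [1.097, 0.477, 0.022, 1.555, -0.011, 1.109, -0.083], TCP at [0.241, -0.63, 0.304] pointing down, gripper open.
Joint ranges: [-2.96, 2.96], [-0.34, 2.1], [-1.41, 1.46], [0.24, 2.44], [-1.37, 4.51], [0.17, 1.92], [-2.96, 2.96]. Speed limits (rad/s): [2.39, 2.39, 3.14, 3.14, 3.14, 3.14, 3.14].

### API

Orientations are given as a unit quaternion [w, x, y, z].
In Python, from cell import env, kin, camera, calibration, job gives the robot as it stands. The module is installed in compiled form; this text tells all that it offers. Calls block until the motion is done:
- env.reach(position, orientation): joint-space move of the TCP to a pose.
- env.movel(position, velocity=0.15, rot=None, stop_force=None): straight line of the TCP; rot=None keeps the orientation; velocity is the mean speed in m/s. With stop_force (N) it stops when the force on the tool has changed by that much, and returns True; else False.
- env.goto_joints(angles): joint-space move.
- env.grip(opening, f_grip=None): finger opening in m; f_grip is the grip in N (None keeps the last); returns when the fingers have stopped.
- env.dwell(seconds).
- kin.inverse_kinematics(position, orientation): joint angles nearest the present ones, or None.
- env.get_state(): the state.
- camera(name): name is "side" or "top" or "wrist"; returns (picture, depth): 384x512x3 uint8, blue, green, red; 384x512 float32, m along the optical axis (not along the pixel's ray), 0 where there is no reading.
- calibration(name): a dict with "fx", "fy", "cx", "cy" (pixels), "rvec" (rotation vector, rad) and "tvec" (3), from world to camera coordinates, as OpenCV has them. Camera axes: x right, y down, z forward; pixel columns grow to the right and rows downward; lengths in m; the calibration is good to about 2 mm. A picture is of the moment at which its call begins: read the wrist's pose just before it. calibration takes no time and is no camera call; for the wrist camera it gives the pose at the moment of the call.
A pose or a line that the arm cannot do raises env.PlanningError and nothing moves.
- job.job_done(): hands the job in; it is judged then, once.
The state is a dict: "time": time; "qpos": joint angles; "joint_velocities": joint speeds; "joint_torque": joint torques, N m; "tcp_pos": TCP position; "orientation": TCP orientation; "force": force on the tool from outside, world axes, zero at the start; "torque": the same for the moment, N m; "opening": finger opening in m; "gripper_force": force on a finger pad.
Only numpy, scipy, OpenCV 4.12 (cv2) and the standard library are available. Lean on these libraries where they do the work, as an engineer would, in place of code of your own. Each camera call takes 0.05 s, during which the arm holds its last target. There are 200 camera calls.

### The job

Put the plywood notions tray away under the clear riser on the cutting mat: bring it to the riser's open front with its steel tongue leading, then slide it in flat on the mat, clear of the riser's underside, until its tongue has clicked through the roller catch and the tray rests against the spring buffer. Feel for the end, since the catch is set at a different depth each time: push gently, never harder than about 20 N. Leave the tray there and leave the jar, the tin and the thread spool where they are.

Things in the scene. Friction and masses are not known exactly. Their poses are not given: they have to be found in the camera images.
- tray: Open plywood box 120 x 100 mm, 38 mm high, loose, 0.35 to 0.7 kg, holding small sewing clips (part of it). Origin: middle of the box's underside; +x points to the end that goes in first, z up. At the -x end a foot plate 60 mm wide, 6 mm thick, reaches to x = -107 mm and carries the upright grip tab.
- tray_tab (a point): Middle of the top of the tray's upright grip tab, 64 mm above the tray's underside, at the tray's x = -95 mm; axes as the tray. The tab is 16 mm in x, 30 mm in y, with 27 mm free between it and the box. It stays outside the riser.
- tray_tongue (a point): Middle of the round upright steel head (12 mm diameter, 10 to 24 mm above the tray's underside) on the steel tongue (5 mm wide) that sticks out of the tray's +x end. It lies at the tray's x = 95 mm, y = 0; tip at x = 101 mm.
- riser: Fixed low stand: two aluminium rails under a clear top, open in front. Origin: middle of the mouth, on the mat; +x points into it, z up. 106 mm between the rails (3 mm to spare each side of the tray), which run from x = 0 to 200 mm. Before the mouth two 22 mm high guides flare out to x = -27 mm. Inside, on the centre line, is a sprung roller catch and behind it the buffer.
- deck: The riser's clear top, 212 x 130 mm, 8 mm thick, fixed to the riser, flush with its mouth. Origin: middle of its front edge, on its underside, 44 mm above the mat (6 mm above the tray's rim); its upper face is at 52 mm.
- roller_l (a joint): Sideways travel (m) of the left of the catch's two sprung white rollers, 0 at rest. At rest they are 9 mm apart; the tongue's head must pass between them, each giving way by about 1.5 mm, which takes about 3 to 9 N more than the sliding drag (2 to 7 N). The catch's depth differs each time and is not reported: with the tray home its origin is 8 to 64 mm beyond the mouth.
- buffer (a joint): Travel (m) of two sprung rubber pads that the box's +x end meets just as the tongue's head is through the rollers. They move with the catch's depth. 0 free to 0.004 fully pressed; 2 N per mm, then solid. With the tray home and let go they stay pressed by some 0.2 to 2 mm.
- jar: Bystander: glass jar with steel cap, 64 mm across, 85 mm high, origin under its centre. Leave alone.
- tin: Bystander: round tin 76 mm across, 45 mm high, origin under its centre. Leave alone.
- spool: Bystander: thread spool 32 mm across, 40 mm high, standing on the far part of the riser's top; origin under its centre. Leave alone.
Mind the look-alikes: they are no part of the job. There is more than one size of the tray; the one meant has the size given above.

How it is judged:
On the way:
1. the tray's leading end is between the rails under the top, flat on the mat (x of tray in the frame of riser above -0.04 m and y of tray in the frame of riser between -0.01 and 0.01 m and height (world z) of tray below 0.005 m), for 0.1 s.
At the end, for the whole second after the job is handed in: The tray lies flat between the rails under the riser's top, tongue end in, within 6 mm of the centre line, its tongue's head through the rollers and its end resting on the buffer (pads pressed by at least 0.1 mm), grip tab outside the mouth, let go and at rest (value of joint buffer above 0.0001 m and x of tray in the frame of riser above 0.005 m and y of tray in the frame of riser between -0.006 and 0.006 m and x of tray_tab in the frame of riser between -0.1 and -0.02 m and angle between tray's own z axis and vertical below 0.05 rad and height (world z) of tray below 0.004 m and linear speed of tray below 0.01 m/s); the robot touches nothing.
It fails at once if the tray is pushed, jammed or rubbed against the riser (rails, catch, buffer, top) with more than 22 N (contact force between tray and riser above 22 N).
It fails at once if the tray presses on the underside or edge of the riser's top with more than 2 N (contact force between tray and deck above 2 N).
It fails at once if the jar is moved more than 20 mm or tipped (distance of jar from where it was at the start of the episode above 0.02 m or angle between jar's own z axis and vertical above 0.3 rad).
It fails at once if the tin is moved more than 20 mm or tipped (distance of tin from where it was at the start of the episode above 0.02 m or angle between tin's own z axis and vertical above 0.3 rad).
It fails at once if the thread spool is moved more than 20 mm or tipped (distance of spool from where it was at the start of the episode above 0.02 m or angle between spool's own z axis and vertical above 0.3 rad).
It also fails if it takes over 72 s, if anything falls off the work surface, if the arm or the gripper's body presses on something with over 40 N, if the wrist force passes 120 N, or if a joint passes its speed limit or range.

## Working session

There is one attempt and no reset: what is moved stays moved. The work goes in short steps, each a Python script; the robot and the scene stay as the last script left them, time stands still between calls to the robot, and variables do not carry over. Pictures are saved under pics/ and viewed, at most 10 in all, crops included, and the job is handed in when it is done.

```bash
mkdir -p pics; cat > h.py <<'E'
import numpy as np, cv2
from cell import env, kin, camera, calibration, job
def cam(n):
    c=calibration(n); im,d=camera(n); return im,d,c
def KRt(c):
    R=cv2.Rodrigues(np.array(c["rvec"],float))[0]; return R,np.array(c["tvec"],float).ravel()
def onplane(c,u,v,z):
    R,t=KRt(c); o=-R.T@t; r=R.T@np.array([(u-c["cx"])/c["fx"],(v-c["cy"])/c["fy"],1]); return o+r*(z-o[2])/r[2]
def cloud(c,d):
    R,t=KRt(c); v,u=np.mgrid[:d.shape[0],:d.shape[1]]
    P=np.stack([(u-c["cx"])/c["fx"]*d,(v-c["cy"])/c["fy"]*d,d],-1); P=(P-t)@R; P[d<=0]=np.nan; return P
def proj(c,p):
    R,t=KRt(c); q=R@np.array(p)+t; return q[0]/q[2]*c["fx"]+c["cx"],q[1]/q[2]*c["fy"]+c["cy"]
E
python3 - <<'E'
from h import *
for n in("top","side"):
    im,d,c=cam(n); cv2.imwrite(f"pics/{n}0.png",im); np.savez(f"{n}0.npz",im=im,d=d)
    R,t=KRt(c); print(n,-R.T@t,c["fx"],R[2])
print(env.get_state()["time"],env.get_state()["orientation"],env.nose_length)
E
```

```text
top [ 0.29629536 -0.09257577  1.31796581] 436.83456080272634 [ 0.17158892 -0.00557076 -0.98515289]
side [0.07919062 0.47190498 0.93286866] 452.30637805692766 [ 0.38548446 -0.50008354 -0.77544708]
0.1 [-8.21350809e-04  9.83321799e-01  1.81872228e-01 -2.39056603e-04] 0.0726
```

View pics/top0.png

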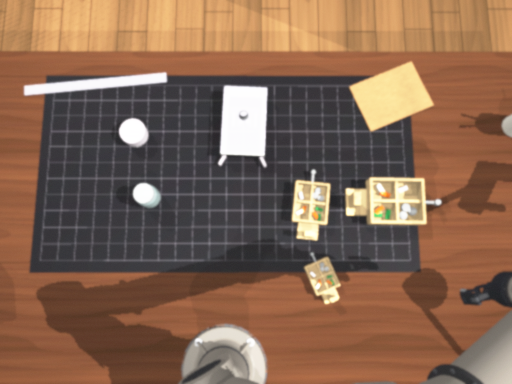

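View pics/side0.png

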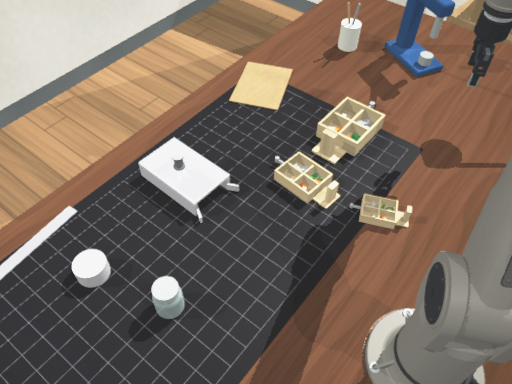

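The top view (side view agrees) shows three tray candidates: A at (311,203), about 43x31 px; B at (398,202), about 60x48 px; and C at (322,277), smaller. At about 340 px/m, A fits 120x100 mm. The white-topped riser is at (244,120) with its mouth and flared guides at row 157, the spool is at (243,115), the tin at (133,132) and the jar at (146,194). I'll measure them next.

```bash
python3 - <<'E'
from h import *
for n in("top","side"):
    z=np.load(f"{n}0.npz"); im,d=z["im"],z["d"]; c=calibration(n); P=cloud(c,d)
    hsv=cv2.cvtColor(im,cv2.COLOR_BGR2HSV); S=hsv[...,1];V=hsv[...,2]
    # trays: rim height band
    cand={"top":{"A":(311,203),"B":(398,202),"C":(322,277)},"side":{"A":(304,176),"B":(352,125),"C":(380,211)}}[n]
    for k,(u,v) in cand.items():
        r=45; box=np.zeros(d.shape,bool); box[v-r:v+r,u-r:u+r]=1
        m=box&(P[...,2]>.012)&(P[...,2]<.09)
        nl,lab=cv2.connectedComponents(m.astype(np.uint8)); l=lab[v-4:v+5,u-4:u+5]; l=np.bincount(l[l>0]).argmax()
        Q=P[lab==l]; z_=Q[:,2]
        print(n,k,len(Q),"zpct",np.percentile(z_,[50,80,90,99]).round(4))
        rim=Q[(z_>.8*np.percentile(z_,70))]
        print("  all",cv2.minAreaRect(Q[:,:2].astype(np.float32)))
        body=Q[(z_>.028)&(z_<.043)]; print("  28-43",cv2.minAreaRect(body[:,:2].astype(np.float32)))
        tab=Q[z_>.055]; print("  tab",len(tab), tab.mean(0) if len(tab) else None)
    m=(P[...,2]>.03)&(P[...,2]<.06)&(S<60)&(V>150)
    nl,lab,st,ce=cv2.connectedComponentsWithStats(m.astype(np.uint8))
    for i in range(1,nl):
        if st[i,4]>60:
            Q=P[lab==i]; print(n,"white",ce[i].round(),st[i,4],np.median(Q,0).round(4),cv2.minAreaRect(Q[:,:2].astype(np.float32)))
a=cv2.imread("pics/top0.png")[65:255,200:350]; cv2.imwrite("pics/cropA.png",cv2.resize(a,None,fx=3.1,fy=3.1,interpolation=cv2.INTER_CUBIC))
E
```

```text
top A 686 zpct [0.0318 0.0374 0.0391 0.0422]
  all ((0.4956631660461426, -0.25763171911239624), (0.10068667680025101, 0.16092157363891602), 84.0332260131836)
  28-43 ((0.49293914437294006, -0.25748419761657715), (0.10082230716943741, 0.1550913155078888), 83.78723907470703)
  tab 0 None
top B 1649 zpct [0.0377 0.0489 0.0511 0.0551]
  all ((0.4784489572048187, -0.533598005771637), (0.21990099549293518, 0.13405202329158783), 88.78856658935547)
  28-43 ((0.4783017635345459, -0.5333670377731323), (0.21287357807159424, 0.13242477178573608), 89.3077621459961)
  tab 18 [ 0.47361278 -0.51239781  0.05632741]
top C 271 zpct [0.0253 0.0283 0.0296 0.0316]
  all ((0.261144757270813, -0.28414633870124817), (0.08786027133464813, 0.07361031323671341), 22.838871002197266)
  28-43 ((0.2611522078514099, -0.2837274968624115), (0.08705059438943863, 0.07278680801391602), 23.432899475097656)
  tab 0 None
top white [244. 121.] 2893 [ 0.7206 -0.0559  0.0514] ((0.7254242897033691, -0.05495292693376541), (0.13022619485855103, 0.21565194427967072), 87.55902099609375)
top white [132. 131.] 509 [0.6912 0.282  0.04
[... 1892 characters left out ...]
511), (0.18814726173877716, 0.1337716430425644), 89.37702941894531)
side white [183. 172.] 3166 [ 0.7109 -0.0436  0.0516] ((0.7217575311660767, -0.0534321591258049), (0.13391494750976562, 0.21776017546653748), 87.43476867675781)
side white [304. 174.] 228 [ 0.472  -0.2522  0.0367] ((0.4736585021018982, -0.2548944354057312), (0.10078594088554382, 0.12218297272920609), 83.5338363647461)
side white [ 89. 265.] 880 [0.6858 0.2863 0.0445] ((0.6895512342453003, 0.2848506569862366), (0.0733722671866417, 0.07690021395683289), 51.98776626586914)
side white [179. 298.] 71 [0.4667 0.2211 0.0559] ((0.47187140583992004, 0.2226206660270691), (0.016034122556447983, 0.04711279645562172), 20.706939697265625)
```

View pics/cropA.png

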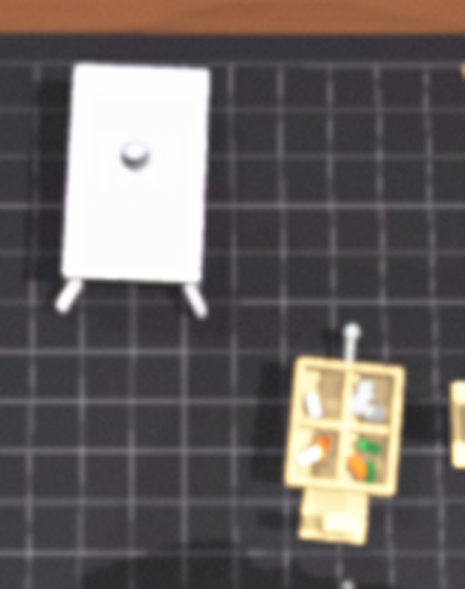

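A is 100x120 mm with a 37 mm rim, so it's the tray. B has a rim at about 50 mm and C at about 28 mm, so both are decoys. The close crop confirms it: the tongue head is at (352,330), the tab is below at (330,520), and the riser mouth faces the robot. The tray would sit close to the base before entering, so I'll check reach.

```bash
cat >> h.py <<'E'
from scipy.spatial.transform import Rotation as Ro
def quat(yaw,tilt):  # tool x ~ direction yaw, z down, tilted so fingers point back along -x
    R=Ro.from_euler('z',yaw)*Ro.from_euler('y',tilt)*Ro.from_euler('x',np.pi)
    q=R.as_quat(); return np.array([q[3],q[0],q[1],q[2]]),R.as_matrix()
def tcp(g,yaw,tilt,L=0.054):
    q,R=quat(yaw,tilt); return np.array(g)-L*R[:,2],q
E
python3 - <<'E'
from h import *
M=np.array([.6176,-.0496]); ya=np.radians(-2.5)
for tl in (0,10,20,30):
    row=[]
    for x in (-.27,-.25,-.23,-.21,-.19,-.15,-.1,-.03):
        g=[*(M+x*np.array([np.cos(ya),np.sin(ya)])),.047]
        p,q=tcp(g,ya,np.radians(tl)); j=kin.inverse_kinematics(p,q); row.append((x,j is not None))
    p,q=tcp([.38,-.243,.047],np.radians(-6.5),np.radians(tl)); R=quat(0,np.radians(tl))[1]
    print(tl,R[:,2].round(2),row,kin.inverse_kinematics(p,q) is not None, kin.inverse_kinematics(p+[0,0,.08],q) is not None)
for n in("top","side"):
    d=np.load(n+"0.npz")["d"]; P=cloud(calibration(n),d); s=(abs(P[...,0]-.5)<.08)&(abs(P[...,1]+.05)<.08); print("mat z",np.median(P[s][:,2]))
E
```

```text
0 [ 0. -0. -1.] [(-0.27, True), (-0.25, True), (-0.23, True), (-0.21, True), (-0.19, True), (-0.15, True), (-0.1, True), (-0.03, True)] True True
10 [-0.17 -0.   -0.98] [(-0.27, True), (-0.25, True), (-0.23, True), (-0.21, True), (-0.19, True), (-0.15, True), (-0.1, True), (-0.03, True)] True True
20 [-0.34 -0.   -0.94] [(-0.27, True), (-0.25, True), (-0.23, True), (-0.21, True), (-0.19, True), (-0.15, True), (-0.1, True), (-0.03, True)] True True
30 [-0.5  -0.   -0.87] [(-0.27, True), (-0.25, True), (-0.23, True), (-0.21, True), (-0.19, True), (-0.15, True), (-0.1, True), (-0.03, True)] True True
mat z -6.097190748105929e-05
mat z 0.0003971666016415072
```

```bash
python3 - <<'E'
from h import *
ya=np.radians(-6.5)
p,q=tcp([.40,-.245,.18],ya,0); env.reach(p,q)
im,d,c=cam("wrist"); cv2.imwrite("pics/w1.png",im); np.savez("w1.npz",im=im,d=d,**{k:np.array(v) for k,v in c.items()})
s=env.get_state(); print(s["time"],s["tcp_pos"],s["force"])
P=cloud(c,d); m=(P[...,2]>.056)&(P[...,2]<.075)&(abs(P[...,0]-.38)<.05)&(abs(P[...,1]+.243)<.05)
Q=P[m]; print(len(Q), Q.mean(0) if len(Q) else "", cv2.minAreaRect(Q[:,:2].astype(np.float32)) if len(Q) else "")
m=(P[...,2]>.030)&(P[...,2]<.045); Q=P[m]; print(len(Q),cv2.minAreaRect(Q[:,:2].astype(np.float32)))
print(proj(c,[.38,-.243,.064]))
E
```

```text
1.7083 [ 0.40008718 -0.24607493  0.23423929] [-0.68776097 -0.52674559 -0.49210464]
782 [ 0.38204642 -0.2437827   0.063678  ] ((0.3807098865509033, -0.24341745674610138), (0.02943548560142517, 0.016558656468987465), 82.70149993896484)
9126 ((0.3610566258430481, -0.3262491524219513), (0.2675001919269562, 0.3343256413936615), 84.6547622680664)
(np.float64(253.63072944598986), np.float64(215.22275667746862))
```

View pics/w1.png

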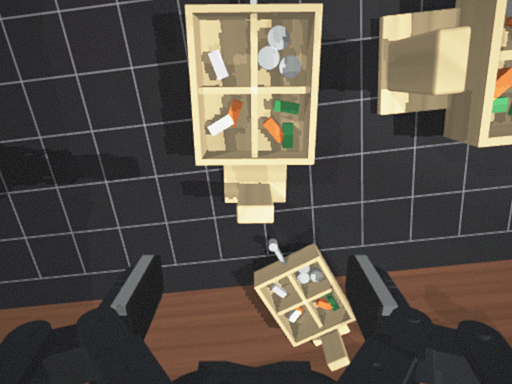

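The wrist view shows the tab around (255,210), measured at (0.381,-0.243,0.064) and 29x17 mm, which matches the two earlier views. The little tray's tongue at (273,243) lies clear behind it. I'll take one close look at the riser mouth before grasping.

```bash
python3 - <<'E'
from h import *
ya=np.radians(-2.5)
q,_=quat(ya,0); env.reach([.62,-.05,.34],q); env.dwell(.2)
im,d,c=cam("wrist"); cv2.imwrite("pics/w2.png",im); np.savez("w2.npz",im=im,d=d,**{k:np.array(v) for k,v in c.items()})
P=cloud(c,d); m=(P[...,2]>.046)&(P[...,2]<.057)&(abs(P[...,0]-.72)<.16)&(abs(P[...,1]+.054)<.1)
m=cv2.morphologyEx(m.astype(np.uint8),cv2.MORPH_OPEN,np.ones((3,3)))>0
Q=P[m]; print(env.get_state()["time"],len(Q),np.median(Q[:,2])); r=cv2.minAreaRect(Q[:,:2].astype(np.float32)); print(r, cv2.boxPoints(r))
# side edges line fits: per x-slice extremes
xs=np.arange(.64,.80,.01); L=[];Rr=[]
for x in xs:
    s=Q[abs(Q[:,0]-x)<.005]
    if len(s)>20: L.append((x,s[:,1].max()));Rr.append((x,s[:,1].min()))
for E in(L,Rr): E=np.array(E); k=np.polyfit(E[:,0],E[:,1],1); print(np.degrees(np.arctan(k[0])),np.polyval(k,.6176), np.ptp(E[:,1]-np.polyval(k,E[:,0])))
# guides on z 8..26
g=(P[...,2]>.012)&(P[...,2]<.027)&(P[...,0]>.56)&(P[...,0]<.66)&(abs(P[...,1]+.054)<.11)
nl,lab,st,ce=cv2.connectedComponentsWithStats(g.astype(np.uint8))
for i in range(1,nl):
    if st[i,4]>40: T=P[lab==i]; print("guide",ce[i],st[i,4],cv2.boxPoints(cv2.minAreaRect(T[:,:2].astype(np.float32))).round(4).tolist())
E
```

```text
3.15 19414 0.05249553335781339
((0.696264386177063, -0.05210922658443451), (0.13050717115402222, 0.15804460644721985), 87.58191680908203) [[ 0.6145593  -0.11397067]
 [ 0.7724632  -0.12063874]
 [ 0.7779695   0.00975222]
 [ 0.62006557  0.01642028]]
-2.541292155774434 0.016391019434928794 0.0009493603461029117
8.054543361116357 -0.1258077332952995 0.07150086795884872
guide [199.60493827 165.92592593] 81 [[0.5931000113487244, 0.01979999989271164], [0.6116999983787537, 0.00860000029206276], [0.6144999861717224, 0.013299999758601189], [0.5960000157356262, 0.02449999935925007]]
guide [304.65432099 165.62962963] 81 [[0.5870000123977661, -0.11500000208616257], [0.5896000266075134, -0.12030000239610672], [0.6089000105857849, -0.11089999973773956], [0.6062999963760376, -0.10559999942779541]]
```

View pics/w2.png

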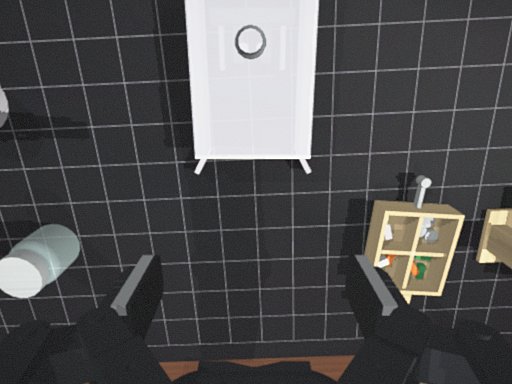

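The close view shows the riser's front edge running from (195,158) to (310,158), with guides at (200,166) and (305,166). The measured mouth is (0.617,-0.049), yaw -2.5°, top at 0.0525, and the guides' midline agrees within 1 mm. Now I'll grasp the tab and bring the tray in front of the riser.

```bash
cat >> h.py <<'E'
M=np.array([.6173,-.0488]); YR=np.radians(-2.5); ux=np.array([np.cos(YR),np.sin(YR)]); uy=np.array([-ux[1],ux[0]])
GZ=.047
def rpos(x,y=0,z=GZ): return np.array([*(M+x*ux+y*uy),z])
def inr(p): v=np.array(p)[:2]-M; return v@ux,v@uy
E
python3 - <<'E'
from h import *
ya=np.radians(-7)
env.grip(.05)
p,q=tcp([.381,-.2435,GZ+.06],ya,0); env.reach(p,q)
p[2]-=.06; print("hit",env.movel(p,velocity=.08,stop_force=8))
env.grip(.02,60); s=env.get_state(); print(s["time"],s["opening"],s["gripper_force"],s["tcp_pos"],s["force"])
# sideways first, then in front of the riser
p2,q2=tcp(rpos(-.245),YR,0)
env.movel([p2[0]+.01,-.12,p[2]],velocity=.08); s=env.get_state();print(s["force"],s["torque"])
env.movel(p2,velocity=.06,rot=q2); s=env.get_state();print(s["time"],s["tcp_pos"],s["force"],s["torque"],s["opening"])
for n in("top","wrist"):
    im,d,c=cam(n); cv2.imwrite(f"pics/{n}3.png",im); P=cloud(c,d)
    m=(P[...,2]>.030)&(P[...,2]<.043)&(P[...,0]>.395)&(P[...,0]<.60)&(abs(P[...,1]+.045)<.07)
    m=cv2.morphologyEx(m.astype(np.uint8),cv2.MORPH_OPEN,np.ones((2,2)))>0
    Q=P[m]; 
    if len(Q)>20: r=cv2.minAreaRect(Q[:,:2].astype(np.float32)); print(n,len(Q),r,np.percentile(Q[:,2],[50,95]),"in riser",inr(r[0]))
E
```

```text
hit False
6.1333 0.029141184766740467 59.61244225502014 [ 0.38129723 -0.24379743  0.10168274] [-1.08363698 -0.14713233  5.31027711]
[ 0.54990818 -6.06897817  5.13067876] [-1.06543935 -0.01150205 -0.27794212]
9.35 [ 0.37371644 -0.03919792  0.10167317] [ 1.22652774 -6.48224901  5.89758808] [-1.1964116  -0.17630032 -0.24996514] 0.029213643433736076
top 188 ((0.4919256567955017, -0.027064815163612366), (0.08310287445783615, 0.14116214215755463), 57.757877349853516) [nan nan] in riser (np.float64(-0.12620309005728303), np.float64(0.01624574571463444))
wrist 15963 ((0.44160744547843933, -0.04236932843923569), (0.12542563676834106, 0.10079720616340637), 85.7476577758789) [nan nan] in riser (np.float64(-0.17580583609376696), np.float64(-0.0012390506065227485))
```

View pics/wrist3.png

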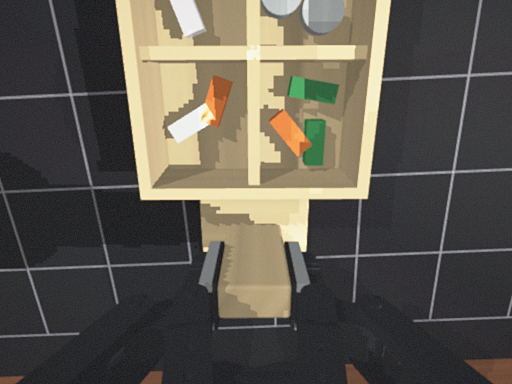

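The view shows the tab held between the pads at (255,270), with the box straight ahead (left edge near column 135, right edge near 375) and lying flat. I'll check yaw and lateral offset from the rim edges.

```bash
cat >> h.py <<'E'
def traypose():
    im,d,c=cam("wrist"); P=cloud(c,d); s=env.get_state(); t=s["tcp_pos"]
    v=P[...,:2]-M; X=v@ux-inr(t)[0]; Y=v@uy-inr(t)[1]; Z=P[...,2]
    m=(Z>.032)&(Z<.044)&(X>.04)&(X<.14)&(abs(Y)<.065)
    E=[]
    for x in np.arange(.045,.135,.005):
        k=m&(abs(X-x)<.0025)
        if k.sum()>20: y=Y[k]; E.append((x,y.max(),y.min()))
    E=np.array(E); out=[]
    for i in(1,2): k=np.polyfit(E[:,0],E[:,i],1); r=E[:,i]-np.polyval(k,E[:,0]); g=abs(r)<.002; k=np.polyfit(E[g,0],E[g,i],1); out.append((np.degrees(np.arctan(k[0])),np.polyval(k,.095),g.sum()))
    q=s["orientation"]; R=Ro.from_quat([q[1],q[2],q[3],q[0]]).as_matrix()
    front=X[m&(abs(Y)<.045)].min()
    print("edges rel tcp",np.round(out,4).tolist(),"tool yaw-YR",np.degrees(np.arctan2(R[1,0],R[0,0])-YR).round(2),"tcp riser",np.round(inr(t),4),"origin x",round(front+.06+inr(t)[0],4),"rim z",np.median(Z[m]).round(4))
    return out
E
python3 - <<'E'
from h import *
p,q=tcp(rpos(-.245,.001,GZ+.0005),YR,0)
env.movel(p,velocity=.03,rot=q); env.dwell(.2); traypose()
s=env.get_state(); print(s["time"],s["tcp_pos"],s["force"],s["torque"])
E
```

```text
edges rel tcp [[0.1657, 0.051, 14.0], [0.0033, -0.0494, 14.0]] tool yaw-YR -0.04 tcp riser [-0.2448  0.0008] origin x -0.1448 rim z 0.0349
9.95 [ 0.37280517 -0.0373448   0.10169062] [ 0.88020734 -4.04571189  5.30276718] [-0.91770978 -0.11568042 -0.45579736]
```

```bash
cat > push.py <<'E'
from h import *
import sys
x1,step,lim,y=float(sys.argv[1]),float(sys.argv[2]),float(sys.argv[3]),float(sys.argv[4])
x=float(sys.argv[5]) if len(sys.argv)>5 else inr(env.get_state()["tcp_pos"])[0]
q=quat(YR,0)[0]; log=[]
while x<x1-1e-6:
    x=min(x+step,x1); p,_=tcp(rpos(x,y,GZ+.0005),YR,0)
    hit=env.movel(p,velocity=.03,rot=q,stop_force=lim)
    s=env.get_state(); f=s["force"][:2]; a=inr(s["tcp_pos"])
    log.append((round(x*1e3,1),round(a[0]*1e3,1),round(a[1]*1e3,1),round(f@ux,1),round(f@uy,1),round(s["force"][2],1),round(s["torque"][2],2)))
    if hit or -f@ux>lim: print("STOP",hit); break
print("cmd x, x, y, fx, fy, fz, tz"); print(*log,sep="\n"); print(s["time"])
E
python3 push.py -.135 .02 12 0 && python3 -c "
from h import *
traypose()"
```

```text
STOP True
cmd x, x, y, fx, fy, fz, tz
(np.float64(-224.8), np.float64(-244.6), np.float64(0.7), np.float64(-0.6), np.float64(-0.2), np.float64(5.8), np.float64(-0.29))
10.1917
edges rel tcp [[0.3279, 0.0511, 14.0], [-0.1263, -0.0495, 14.0]] tool yaw-YR -0.08 tcp riser [-0.2446  0.0007] origin x -0.1446 rim z 0.0349
```

```bash
sed -i 's/velocity=.03/velocity=.02/' push.py; python3 push.py -.185 .01 16 0
```

```text
STOP True
cmd x, x, y, fx, fy, fz, tz
(np.float64(-234.6), np.float64(-244.5), np.float64(0.7), np.float64(-0.7), np.float64(0.3), np.float64(4.5), np.float64(-0.25))
10.4917
```

```bash
sed 's/,stop_force=lim//' push.py > push2.py; python3 push2.py -.215 .005 16 0
```

```text
STOP False
cmd x, x, y, fx, fy, fz, tz
(np.float64(-239.5), np.float64(-244.2), np.float64(0.7), np.float64(-15.1), np.float64(2.8), np.float64(32.1), np.float64(-0.12))
(np.float64(-234.5), np.float64(-243.4), np.float64(0.7), np.float64(-28.0), np.float64(4.8), np.float64(53.4), np.float64(-0.03))
11.2833
```

```bash
python3 - <<'E'
from h import *
s=env.get_state(); print(s["qpos"],s["tcp_pos"],s["force"],s["joint_torque"],s["opening"],s["gripper_force"])
p,q=tcp(rpos(-.2445,.0007,GZ+.002),YR,0); env.movel(p,velocity=.03,rot=q); env.dwell(.2)
s=env.get_state(); print(s["time"],s["qpos"],s["tcp_pos"],s["force"],s["torque"],s["opening"])
im,d,c=cam("side"); cv2.imwrite("pics/s4.png",cv2.resize(im[90:300,60:400],None,fx=2.3,fy=2.3))
print(np.array(kin.inverse_kinematics(p,q))-s["qpos"])
E
```

```text
[ 0.03278971  0.37024026 -0.11376723  2.37512246  0.09974641  0.41869701
 -1.77669958] [ 0.37411446 -0.03746722  0.10134817] [-27.81174124   6.06284667  53.4349322 ] [  1.22968074 -23.51393223   2.66374849 -22.84677386   1.30617734
  -7.89145678  -0.05722412] 0.02937591111041362 67.11763501167297
11.975 [ 0.03211689  0.36072768 -0.11325122  2.38621783  0.10274929  0.39875047
 -1.78310325] [ 0.37330963 -0.03742562  0.10286265] [-0.18659521 -0.37722045 -6.8514473 ] [ 0.05691427  0.50896229 -0.02361823] 0.02943573422114521
[-1.06652098e-05 -6.23682337e-04 -3.64266025e-05  5.26577289e-04
  2.61610138e-05 -1.10332556e-06 -6.03636338e-05]
```

View pics/s4.png

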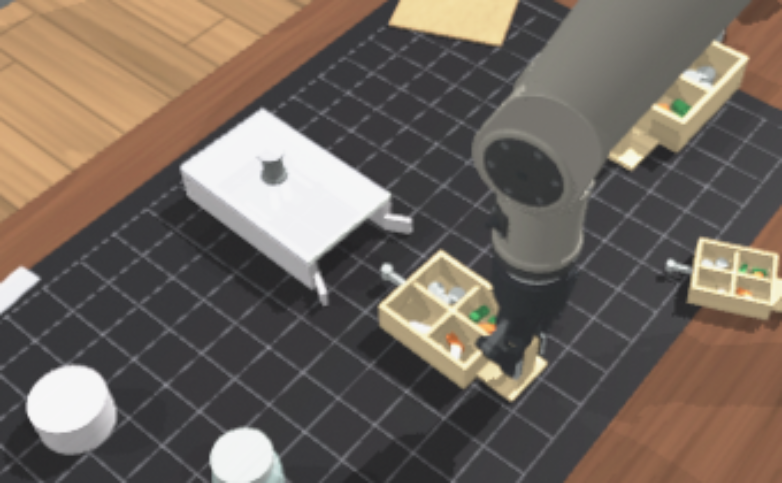

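Nothing is in the way: the tray sits on open mat with its tongue about 5 cm short of the mouth. The arm's compliance pushes the tray down as I drive forward (Fz 53 N), so friction locks it. I'll push with the vertical force regulated to a slight lift.

```bash
cat > push.py <<'E'
from h import *
import sys
x1,step,lim,y,ft=map(float,sys.argv[1:6]); v=float(sys.argv[6]) if len(sys.argv)>6 else .03
s=env.get_state(); x=inr(s["tcp_pos"])[0]; z=s["tcp_pos"][2]-.054; n=0
q=quat(YR,0)[0]; log=[]
while x<x1-1e-6:
    x=min(x+step,x1); p,_=tcp(rpos(x,y,z),YR,0)
    env.movel(p,velocity=v,rot=q); env.dwell(.03)
    s=env.get_state(); f=s["force"][:2]; a=inr(s["tcp_pos"]); fz=s["force"][2]
    log.append(np.round([x*1e3,a[0]*1e3,a[1]*1e3,(z)*1e3,s["tcp_pos"][2]*1e3-54,f@ux,f@uy,fz,s["torque"][2]],1).tolist())
    z=float(np.clip(z+np.clip((fz-ft)/12e3,-.0005,.0008),.0455,.0495))
    if -f@ux>lim or abs(fz)>25: print("STOP"); break
print("cmdx x y zc z fx fy fz tz"); print(*log,sep="\n"); print(s["time"])
E
python3 push.py -.215 .003 14 0 -3
```

```text
cmdx x y zc z fx fy fz tz
[-241.3, -241.0, -0.0, 48.9, 48.9, 1.0, 1.0, -7.1, -0.0]
[-238.3, -238.1, 0.0, 48.5, 48.5, 0.5, -0.8, -6.1, 0.0]
[-235.3, -235.1, 0.0, 48.3, 48.3, -0.1, -1.4, -6.5, -0.0]
[-232.3, -232.1, 0.0, 48.0, 48.0, 0.3, -0.3, -7.2, 0.0]
[-229.3, -229.1, 0.0, 47.6, 47.7, 0.0, -0.3, -6.4, -0.0]
[-226.3, -228.4, -0.0, 47.4, 47.4, -8.7, 1.1, 8.2, -0.0]
[-223.3, -222.9, 0.0, 48.2, 48.2, -0.2, -0.5, -7.0, -0.0]
[-220.3, -220.1, 0.0, 47.8, 47.8, 0.4, 0.8, -6.8, 0.1]
[-217.3, -217.3, -0.0, 47.5, 47.5, -0.5, -0.1, -5.6, -0.0]
[-215.0, -216.8, -0.0, 47.3, 47.4, -10.0, 1.0, 9.5, 0.0]
14.8667
```

```bash
sed -i 's/.0455,.0495/.0479,.0484/' push.py; python3 - <<'E'
from h import *
p,q=tcp(rpos(-.2165,0,.0482),YR,0); env.movel(p,velocity=.03,rot=q); env.dwell(.1)
p,q=tcp(rpos(-.190,0,.0482),YR,0); env.movel(p,velocity=.05,rot=q); s=env.get_state(); print(s["force"],s["time"]); traypose()
E
python3 push.py -.135 .004 12 0 -5 .04; python3 -c "
from h import *
traypose()"
```

```text
[-0.52876923 -0.83001605 -6.87267959] 15.9
edges rel tcp [[0.2123, 0.0508, 14.0], [-0.2664, -0.0498, 14.0]] tool yaw-YR 0.0 tcp riser [-1.905e-01 -1.000e-04] origin x -0.0905 rim z 0.035
cmdx x y zc z fx fy fz tz
[-186.5, -186.4, 0.0, 48.0, 48.1, -0.2, -0.1, -6.7, 0.0]
[-182.5, -182.2, 0.0, 47.9, 47.9, -0.0, 0.2, -6.1, -0.0]
[-178.5, -178.3, 0.0, 47.9, 47.9, -0.6, -0.0, -6.0, 0.0]
[-174.5, -174.2, -0.0, 47.9, 47.9, -1.3, -0.5, -6.7, 0.0]
[-170.5, -170.2, 0.0, 47.9, 47.9, 0.2, -0.7, -6.4, 0.0]
[-166.5, -166.2, 0.0, 47.9, 47.9, -0.6, 0.3, -6.7, -0.0]
[-162.5, -162.2, 0.0, 47.9, 47.9, -0.4, 0.4, -7.3, 0.0]
[-158.5, -158.3, 0.0, 47.9, 47.9, -1.2, 0.3, -6.4, 0.0]
[-154.5, -154.3, 0.0, 47.9, 47.9, -0.0, 0.6, -6.6, 0.0]
[-150.5, -150.2, 0.0, 47.9, 47.9, -1.0, -0.3, -6.3, 0.0]
[-146.5, -146.3, 0.0, 47.9, 47.9, -0.3, -0.5, -6.0, 0.0]
[-142.5, -142.2, 0.0, 47.9, 47.9, -1.0, 0.7, -6.4, -0.0]
[-138.5, -138.2, 0.0, 47.9, 47.9, -0.5, 0.0, -7.9, -0.0]
[-135.0, -134.8, 0.0, 47.9, 47.9, -0.1, 0.5, -5.7, 0.0]
19.9167
edges rel tcp [[0.1666, 0.0508, 14.0], [-0.2431, -0.0498, 14.0]] tool yaw-YR 0.0 tcp riser [-0.1349  0.    ] origin x -0.0349 rim z 0.035
```

```bash
sed -i 's/.0479,.0484/.0479,.0490/' push.py; python3 push.py -.104 .003 7 0 -5 .04; python3 push.py -.030 .0015 8 0 -5 .03
```

```text
cmdx x y zc z fx fy fz tz
[-131.9, -131.8, 0.0, 47.9, 47.9, 0.1, -0.4, -6.8, -0.0]
[-128.9, -128.8, 0.0, 47.9, 47.9, 0.2, -0.1, -7.1, -0.1]
[-125.9, -125.8, 0.0, 47.9, 47.9, -0.3, 0.0, -6.0, 0.0]
[-122.9, -122.8, 0.0, 47.9, 47.9, -0.2, -0.8, -6.9, -0.0]
[-119.9, -119.7, 0.0, 47.9, 47.9, -0.4, -0.4, -6.0, -0.0]
[-116.9, -116.7, 0.0, 47.9, 47.9, -1.1, 0.1, -7.2, -0.0]
[-113.9, -113.8, 0.0, 47.9, 47.9, 0.4, 0.0, -6.5, 0.1]
[-110.9, -110.8, 0.0, 47.9, 47.9, 0.1, -0.2, -6.1, -0.0]
[-107.9, -107.7, 0.0, 47.9, 47.9, 0.9, -0.7, -6.8, 0.0]
[-104.9, -104.8, 0.0, 47.9, 47.9, 0.2, -0.1, -6.7, -0.0]
[-104.0, -104.0, -0.0, 47.9, 47.9, -0.2, 0.6, -6.6, -0.0]
23.0833
STOP
cmdx x y zc z fx fy fz tz
[-102.5, -102.4, -0.0, 47.9, 47.9, -0.5, 0.3, -6.7, 0.0]
[-101.0, -100.9, 0.0, 47.9, 47.9, 0.0, -0.5, -6.2, 0.0]
[-99.5, -99.4, 0.0, 47.9, 47.9, -0.3, 0.1, -6.1, -0.1]
[-98.0, -97.9, 0.0, 47.9, 47.9, -0.8, -0.7, -7.1, -0.0]
[-96.5, -96.4, 0.0, 47.9, 47.9, -0.4, 0.1, -6.7, -0.0]
[-95.0, -94.9, -0.0, 47.9, 47.9, -0.8, -1.2, -6.1, 0.0]
[-93.5, -93.4, -0.0, 47.9, 47.9, -0.1, -0.2, -6.6, -0.0]
[-92.0, -91.9, 0.
[... 450 characters left out ...]
, 0.2, 0.5, -6.9, 0.0]
[-78.5, -78.4, 0.0, 47.9, 47.9, -0.6, 0.6, -7.3, 0.0]
[-77.0, -77.1, -0.2, 47.9, 47.8, -1.6, -0.9, -5.8, -0.2]
[-75.5, -76.2, -0.2, 47.9, 47.7, -4.1, -0.6, -4.3, -0.2]
[-74.0, -74.0, 0.1, 48.0, 47.9, -3.0, -0.5, -5.3, -0.1]
[-72.5, -71.9, 0.1, 47.9, 48.0, -0.7, -0.3, -7.1, -0.0]
[-71.0, -70.3, 0.1, 47.9, 48.1, 1.2, 0.1, -8.1, -0.1]
[-69.5, -69.0, 0.0, 47.9, 48.0, 1.8, -1.3, -8.1, -0.1]
[-68.0, -67.6, 0.0, 47.9, 48.0, 1.7, -0.5, -7.5, -0.1]
[-66.5, -66.6, -0.1, 47.9, 47.9, -0.0, -0.6, -5.3, -0.1]
[-65.0, -65.7, -0.1, 47.9, 47.7, -3.9, -1.9, -3.5, -0.1]
[-63.5, -64.7, -0.2, 48.0, 47.7, -5.8, -0.6, -3.5, 0.1]
[-62.0, -63.9, -0.2, 48.1, 47.7, -8.2, -0.8, -1.2, 0.1]
31.0167
```

The log shows the catch click between -77 and -72 mm, with a brief forward pull after it, then the buffer from about -67 mm. I'll ease off, set the tray down, release it and check.

```bash
python3 - <<'E'
from h import *
q=quat(YR,0)[0]
for x,z in((-.065,.0480),(-.0652,.0474)):
    p,_=tcp(rpos(x,0,z),YR,0); env.movel(p,velocity=.01,rot=q); env.dwell(.1); s=env.get_state(); print(s["force"],inr(s["tcp_pos"]),s["tcp_pos"][2])
env.grip(.055); env.dwell(.3); s=env.get_state(); print(s["force"],s["opening"],s["time"])
p=np.array(s["tcp_pos"]); p[2]+=.09; print(env.movel(p,velocity=.08,stop_force=10))
p,_=tcp(rpos(-.09,0,.20),YR,0); env.movel(p,velocity=.1); env.dwell(.2)
im,d,c=cam("wrist"); cv2.imwrite("pics/w5.png",im); P=cloud(c,d)
v=P[...,:2]-M; X=v@ux;Y=v@uy; m=(P[...,2]>.057)&(P[...,2]<.07)&(X<-.03)&(abs(Y)<.05)
print("tab",X[m].mean(),Y[m].mean(),np.median(P[m][:,2]),m.sum(), X[m].min(),X[m].max()); print(env.get_state()["time"])
E
```

```text
[-4.90335234 -0.49349069 -5.06987575] (np.float64(-0.06537623970125435), np.float64(-0.00010498968374343987)) 0.10183685017067662
[-6.91222013 -1.132941   -1.28214083] (np.float64(-0.06542166898760784), np.float64(-8.852159969664362e-05)) 0.10154276733646711
[0.43949199 0.17765088 0.43105538] 0.05484569996022766 32.5833
False
tab -0.06583477574696632 0.0007965023343508662 0.06431658450426456 718 -0.07429789864987023 -0.05841282056697149
34.9333
```

View pics/w5.png

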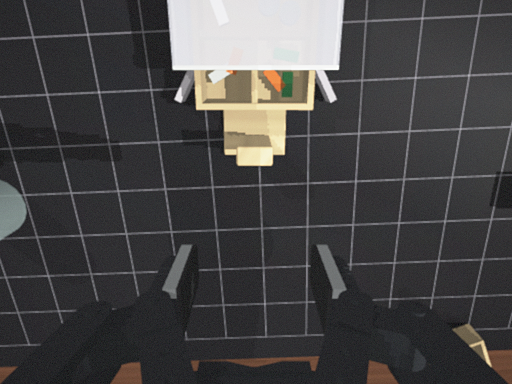

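The tray sits centred between the rails with its tab at (255,155), 66 mm before the mouth and at 64 mm height, so it's flat. That is at or just past where the buffer began to push. The gripper is clear, so I'll hand in.

```bash
python3 -c "
from h import *
print(job.job_done(), env.get_state()['time'])"
```

```text
the job is handed in; nothing more can be done
the job is handed in; nothing more can be done
```

The tray is under the riser with its tongue clicked through the catch, resting on the buffer and let go, and I handed the job in; the 28 N / 53 N spike came on open mat with nothing touching the riser, and pushing inside stayed below about 9 N, with the tray skimmed a fraction of a millimetre above the mat and then set down.

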